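Level the loaded tilt stage for its zero reading

ROBOT

A 6-joint arm with a two-finger parallel gripper is mounted at the origin on the work surface. World frame = base frame: x ahead of the robot, y to its left, z up, the work surface at z = 0. Lengths are in m, angles in rad, forces in N, time in s.
With the tool pointing down it reaches from about 0.35 to 0.775 m from the base axis. Payload 5.5 kg.
Tool frame: the origin (TCP) lies at the very end of the fingers, on their centre line; the grasp point (between the pads) lies 19 mm behind it; z points along the fingers, y is the line along which they close (so a half turn about z gives the same grasp; the last joint's range is limited). The gripper opens to 85 mm and grips with 20 to 120 N. Pads are 22 mm wide; open, the fingers measure 114 mm over their backs; the gripper's body (76 mm by 85 mm) begins 54 mm behind the grasp point. The pads swing forward as they close: fully open they stand 13 mm farther back than shut.
Start: joints at [-1.303, 0.313, 0.046, 1.304, 0, 1.431], TCP at [0.228, -0.528, 0.231] pointing down, gripper open.
Joint ranges: [-2.76, 2.76], [-0.86, 1.69], [-1.03, 1.26], [-2.2, 2.34], [-1.47, 1.5], [-3.14, 3.14]. Speed limits (rad/s): [2.57, 2.57, 3.14, 3.14, 3.14, 3.14].

INTERFACE

Orientations are given as a unit quaternion [w, x, y, z].
In Python, from workcell import env gives the robot as it stands. The module is installed in compiled form; this text tells all that it offers.
- The arm moves only by the tool jog_arm, never from a script. Its argument "rows" is a list of rows, each a list of 6 numbers: the shift along the world's x, y, z in units of 40 mm (1.0 is 40 mm), then the turn, a rotation vector about the world's x, y, z in units of 6 degrees (1.0 is 6 degrees). In form: [[x, y, z, wx, wy, wz], ...]. A call has 1 to 12 rows; each row is the pose to reach, as a shift and turn from the pose commanded when the call began; what a row does not reach only later rows make up. A row lasts 1/12 s, in which the tool goes at most 41.7 mm and 7.16 degrees, less where a joint would pass 70% of its speed; a pose out of reach is approached as far as the arm can. A call with a gripper value outside its range is refused whole. "jaw" is the gripper command: -1 is fully open, 1 is shut, values between are in proportion, set as the call begins (left out, the last holds). The fingers move at their own pace and stop on an object; "force" is the grip in N (left out, the last holds). Time passes only in rows, so rows that repeat a pose let the fingers close. It gives the time, the measured TCP pose, the force, the opening and the grip force at its end, in the units of the state.
- env.get_state(): the state, without advancing time (a new reading comes with each control period).
- env.read_camera(name): name is "scene" or "top" or "wrist"; returns a dict with "pixels" (400x640x3 uint8, red, green, blue), "mtx" (3x3 intrinsics, pixels), "cam_to_world" (4x4, takes a point from camera to world coordinates). Camera axes: x right, y up, looking along -z (the intrinsics and any distortion apply to the point x, -y, -z); pixel columns grow to the right and rows downward; lengths in m; the calibration is good to about 2 mm. A picture is of the moment at which its call begins. There is no depth.
- env.hand_in(): hands the job in; it is judged then, once.
The state is a dict: "clock": time; "joint_pos": joint angles; "qvel": joint speeds; "tau": joint torques, N m; "tcp_pos": TCP position; "orientation": TCP orientation; "wrist_force": force on the tool from outside, world axes, zero at the start; "ft_torque": the same for the moment, N m; "finger_gap": finger opening in m; "grip_force": force on a finger pad.
Only numpy, scipy, OpenCV 4.12 (cv2) and the standard library are available. Lean on these libraries where they do the work, as an engineer would, in place of code of your own. Each camera call takes 0.05 s, during which the arm holds its last target. There are 200 camera calls.

TASK

Two spring-hinged tilt stages stand on the hardness lab's bench, both sprung up. On the one that has a specimen mount clamped to it, push the plate down by its front tab until it lies level, hold it level for about two seconds so that its zero can be read, then let it spring back up. Do not touch the specimen, and do not push down the empty stage.

Things in the scene. Friction and masses are not known exactly. Their poses are not given: they have to be found in the camera images.
- stage (a joint): Angle of the loaded stage's aluminium plate (105 x 96 x 6 mm, 50 mm wide ribbed tab on its front end, round black specimen mount clamped on it; black base 150 x 120 mm fixed to the bench): 0 = level, on its lower stop; 0.44 = raised stop, where its spring holds it. About 6 N down on the tab starts it, 9 N brings it level; it springs back when let go.
- stage_tab (a point): Centre of the top face of the loaded stage's 50 x 50 mm tab; moves with the plate. Its x axis points along the plate to the hinge, z is the plate's upward normal. The level hinge axis, parallel to y, lies 120 mm along +x and 6 mm below the top face, 48 mm over the bench: the top face is 54 mm over the bench when level; this point is about 105 mm over it when raised.
- specimen: Specimen mount clamped on the loaded plate: black resin disc 40 mm across, 16 mm high, polished steel face on top, thin steel clips reaching 37 mm to either side along y. Origin at the centre of its underside, on the plate's top face, 80 mm from the tab's point towards the hinge; axes as the tab's. Not to be touched.
- spare (a joint): Angle of the empty stage's plate: same build and meaning (0 level, 0.44 raised) but nothing on the plate. It stands beside the loaded stage, to its left or right. Not to be pushed down.
Mind the look-alikes: they are no part of the job. What is shaped like the part that bears stage but green or orange is not meant.

How it is judged:
By the outcome, as a careful person would: the job done as asked, in the order asked, and still so for the second after the job is handed in, with the robot touching nothing.
It also fails if it takes over 32 s, if anything falls off the work surface, if the arm or the gripper's body presses on something with over 40 N, if the wrist force passes 120 N, or if a joint passes its speed limit or range.

## Working session

There is one attempt and no reset: what is moved stays moved. The work goes in short steps, Python scripts to look and compute and a tool call to move; the robot and the scene stay as the last step left them, time stands still between calls to the robot, and variables do not carry over. Pictures are saved under pics/ and viewed, at most 10 in all, crops included, and the job is handed in when it is done.

Besides the shell and the picture viewer there is one more tool, called after "Emit:" in YAML: its name, and indented under it one key for each argument. jog_arm: Moves the arm, as the interface text tells. Its arguments: {"type":"object","properties":{"rows":{"type":"array","items":{"type":"array","items":{"type":"number"}}},"jaw":{"type":"number"},"force":{"type":"number"}},"required":["rows"]}

```bash
mkdir -p pics
cat > h.py <<'E'
import numpy as np, cv2
from workcell import env
def snap(n,f):
    c=env.read_camera(n); cv2.imwrite(f'pics/{f}.png',c['pixels'][...,::-1]); np.savez(f'pics/{f}.npz',**c); return c
def ray(c,u,v):
    d=np.linalg.inv(c['mtx'])@[u,v,1.]; T=c['cam_to_world']; return T[:3,3],T[:3,:3]@[d[0],-d[1],-d[2]]
def onz(c,u,v,z):
    o,d=ray(c,u,v); return o+d*(z-o[2])/d[2]
def proj(c,p):
    T=c['cam_to_world']; q=T[:3,:3].T@(np.array(p)-T[:3,3]); k=c['mtx']@[q[0],-q[1],-q[2]]; return k[:2]/k[2]
E
python3 - <<'E'
from h import *
for n in ('top','scene'): c=snap(n,n+'0'); print(n,c.keys(),c['mtx'],c['cam_to_world'])
s=env.get_state(); print(s)
E
```

```text
top dict_keys(['pixels', 'mtx', 'cam_to_world']) [[420.74929421   0.         319.13777286]
 [  0.         420.74929421 196.79783566]
 [  0.           0.           1.        ]] [[ 0.02595412  0.99828429 -0.05248668  0.37823137]
 [-0.99959035  0.02528286 -0.01341298 -0.1597878 ]
 [-0.01206295  0.0528133   0.99853154  1.18515668]
 [ 0.          0.          0.          1.        ]]
scene dict_keys(['pixels', 'mtx', 'cam_to_world']) [[370.63173826   0.         315.34287102]
 [  0.         370.63173826 200.96857345]
 [  0.           0.           1.        ]] [[ 0.62764197 -0.64529284  0.43550282  0.92446109]
 [ 0.77848757  0.52365701 -0.34603531 -0.53405589]
 [-0.00476     0.55621982  0.83102158  0.96233613]
 [ 0.          0.          0.          1.        ]]
{'clock': 0.1, 'joint_pos': array([-1.30260225e+00,  3.13922298e-01,  4.51137958e-02,  1.30360811e+00,
       -8.57180882e-06,  1.43117506e+00]), 'qvel': array([-0.00087923, -0.00011109,  0.00254958, -0.00019486,  0.00052008,
        0.00179007]), 'tau': array([ 1.59152281e-03, -4.81723166e+01,  2.99244422e+01,  1.26967960e-02,
       -1.88832259e-04,  8.94161843e-06]), 'tcp_pos': array([ 0.22790528, -0.52741689,  0.23050843]), 'orientation': array([-8.08195426e-04,  9.79282441e-01,  2.02497517e-01, -5.63224452e-05]), 'wrist_force': array([ 0.17143617, -0.74613705, -0.27229271]), 'ft_torque': array([-0.01559965,  0.0358294 , -0.05684623]), 'grip_force': 0.0, 'finger_gap': 0.08573504895477972}
```

View pics/top0.png

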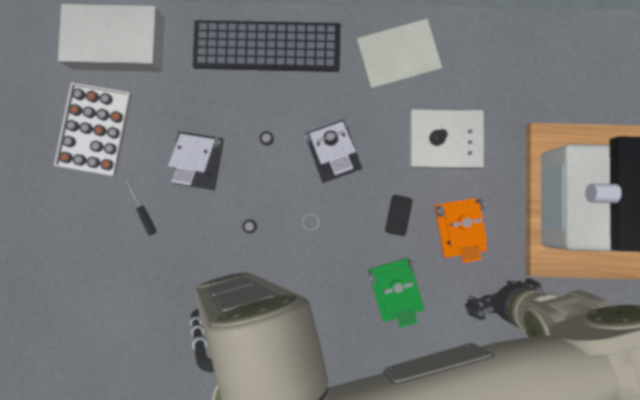

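View pics/scene0.png

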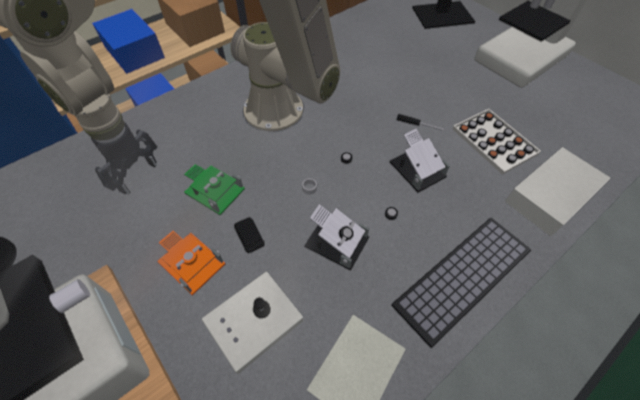

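Top view: loaded stage at (333,150) with the round mount at (331,138) and its tab at about (344,165). The empty stage is at (195,155), and the green (398,290) and orange (462,228) ones are look-alikes. I choose the aluminium stage at (333,150), which also shows in the scene view at (340,232). Next is a close crop to check it.

Run:
```python
from h import *
a=cv2.imread('pics/top0.png')[110:190,295:375]; b=cv2.imread('pics/scene0.png')[195:275,300:380]
cv2.imwrite('pics/crop0.png',cv2.resize(np.hstack([a,b]),(800,400),interpolation=cv2.INTER_CUBIC))
```

```text
(no output)
```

View pics/crop0.png

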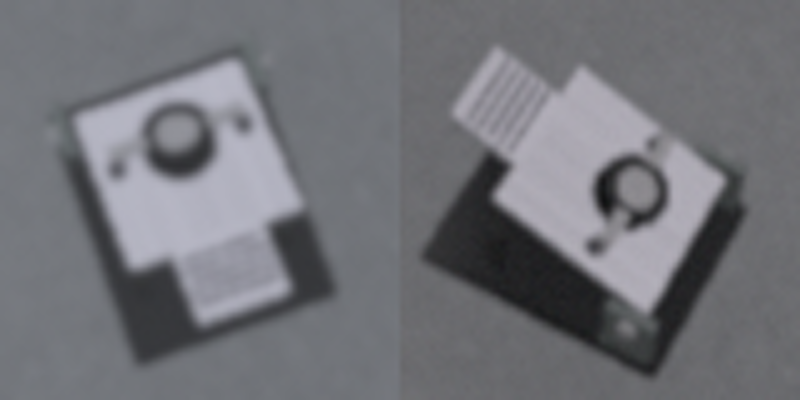

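The crop confirms it: round mount with clips on the plate and a ribbed tab, centred at about top (341.5,165) and scene (320.5,215.5).

Run:
```python
from h import *
t=dict(np.load('pics/top0.npz')); s=dict(np.load('pics/scene0.npz'))
def tri(a,b):
    o1,d1=ray(t,*a);o2,d2=ray(s,*b); d1/=np.linalg.norm(d1);d2/=np.linalg.norm(d2); n=np.cross(d1,d2)
    k=np.linalg.solve(np.c_[d1,-d2,n],o2-o1); print((o1+o2+k[0]*d1+k[1]*d2)/2, 'gap',k[2]*np.linalg.norm(n))
A=lambda x,y:(295+x/5-.4,110+y/5-.4); B=lambda x,y:(300+x/5-.4,195+y/5-.4)
tri(A(233,275),B(103,103)); tri(A(180,138),B(237,187))
p=onz(t,*A(233,275),.105); print(p)
# base edges direction: base corners on the bench (top)
for q in [(138,364),(335,295)]: print(onz(t,*A(*q),.01))
for q in [(175,258),(268,225),(293,290),(197,327)]: print(onz(t,*A(*q),.105))
for q in [(72,112),(238,55),(302,210),(130,270)]: print('plate',onz(t,*A(*q),.06))
```

```text
[ 0.52017049 -0.19857068  0.10805684] gap 0.003298440353369295
[ 0.59573647 -0.16877352  0.08649019] gap 0.00595682484024735
[ 0.5196019  -0.20002149  0.105     ]
[ 0.48060407 -0.15153174  0.01      ]
[ 0.52215677 -0.26096658  0.01      ]
[ 0.52769554 -0.16989396  0.105     ]
[ 0.54600217 -0.21748161  0.105     ]
[ 0.51258196 -0.23111049  0.105     ]
[ 0.49221    -0.18210819  0.105     ]
plate [ 0.61187824 -0.11275068  0.06      ]
plate [ 0.64507201 -0.20162537  0.06      ]
plate [ 0.56155642 -0.23798081  0.06      ]
plate [ 0.52684434 -0.14628468  0.06      ]
```

Emit:
jog_arm:
  rows:
    - [0.6,0.7,0,0,0,0]
    - [1.3,1.5,0,0,0,0]
    - [2,2.25,0,0,0,0]
    - [2.6,3,0,0,0,0]
    - [3.3,3.75,0,0,0,0]
    - [4,4.5,0,0,0,0]
    - [4.6,5.25,0,0,0,0]
    - [5.3,6,0,0,0,0]
    - [5.9,6.75,-0.3,0,0,0]
    - [6.5,7.4,-0.6,0,0,0]
    - [7.0,8.0,-0.9,0,0,0]
    - [7.1,8.1,-1.25,0,0,0]
  jaw: 1
  force: 20

```text
clock: 1.1
tcp_pos: [0.5145, -0.2001, 0.1807]
orientation: [-0.0, 0.979, 0.205, 0.001]
wrist_force: [-0.1, -0.2, -0.4]
finger_gap: -0.0001
grip_force: 0.0
```

Emit:
jog_arm:
  rows:
    - [0,0,0,0,0,0]
    - [0,0,0,0,0,0]

```text
clock: 1.27
tcp_pos: [0.5113, -0.2031, 0.1803]
orientation: [-0.001, 0.979, 0.203, -0.001]
wrist_force: [-0.5, -0.4, -0.4]
finger_gap: -0.0002
grip_force: 0.0
```

Run:
```python
from h import *
c=snap('wrist','w1'); t=snap('scene','s1'); s=env.get_state(); print(s['clock'],s['tcp_pos'],s['orientation'],s['finger_gap'],s['wrist_force'])
p=s['tcp_pos']; print(proj(c,p), proj(t,p), proj(c,[.520,-.199,.106]), proj(c,[.5123,-.2021,.1085]))
cv2.imwrite('pics/m1.png',np.hstack([cv2.resize(c['pixels'][...,::-1],(480,300)),t['pixels'][120:320,220:420,::-1].repeat(1,0)[:, :].copy() if 0 else cv2.resize(t['pixels'][130:280,250:410,::-1],(320,300))]))
```

```text
1.3667 [ 0.51171389 -0.20463919  0.18185173] [ 2.29405483e-04  9.79378067e-01  2.02036007e-01 -2.88464556e-05] 0.00018652625542490465 [-0.06744949  0.25084901  0.41405985]
[326.66665383 261.48306627] [315.77726077 199.11086147] [322.1464846  197.35155219] [321.84653707 209.52198754]
```

View pics/m1.png

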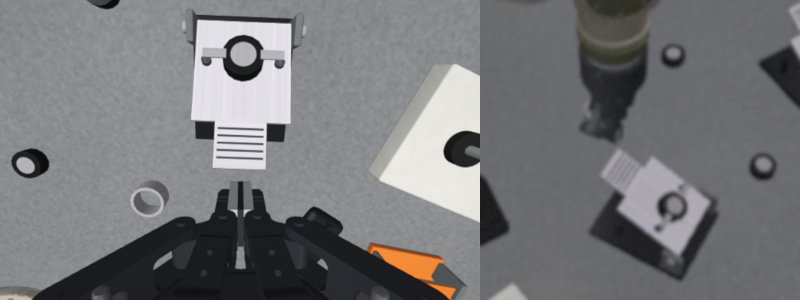

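The wrist view shows the tab centred ahead of the fingertips, at about full-frame (320,193) against a predicted (322,197). So I'm aligned, and the tab is perhaps 3 mm further on. Pressing down now.

Emit:
jog_arm:
  rows:
    - [0.05,0.05,-0.6,0,0,0]
    - [0.05,0.05,-1.1,0,0,0]
    - [0.05,0.05,-1.4,0,0,0]
    - [0.05,0.05,-1.6,0,0,0]
    - [0.05,0.05,-1.8,0,0,0]
    - [0.05,0.05,-2.0,0,0,0]
    - [0.05,0.05,-2.2,0,0,0]
    - [0.05,0.05,-2.4,0,0,0]
    - [0.05,0.05,-2.6,0,0,0]
    - [0.05,0.05,-2.7,0,0,0]
    - [0.05,0.05,-2.8,0,0,0]
    - [0.05,0.05,-2.8,0,0,0]

```text
clock: 2.37
tcp_pos: [0.5138, -0.203, 0.0695]
orientation: [0.001, 0.979, 0.202, -0.0]
wrist_force: [-2.9, -1.1, 7.4]
finger_gap: 0.0001
grip_force: 3.2
```

Emit:
jog_arm:
  rows:
    - [0,0,-0.1,0,0,0]
    - [0,0,-0.2,0,0,0]
    - [0,0,-0.3,0,0,0]
    - [0,0,-0.35,0,0,0]
    - [0,0,-0.4,0,0,0]
    - [0,0,-0.4,0,0,0]

```text
clock: 2.87
tcp_pos: [0.5133, -0.2033, 0.0541]
orientation: [0.001, 0.979, 0.202, -0.001]
wrist_force: [-5.6, -2.0, 8.5]
finger_gap: -0.0002
grip_force: 4.2
```

Emit:
jog_arm:
  rows:
    - [0,0,-0.04,0,0,0]
    - [0,0,-0.04,0,0,0]

```text
clock: 3.03
tcp_pos: [0.5134, -0.2033, 0.0538]
orientation: [0.002, 0.979, 0.202, -0.001]
wrist_force: [-8.2, -1.7, 15.4]
finger_gap: -0.0001
grip_force: 7.8
```

Emit:
jog_arm:
  rows:
    - [0,0,0,0,0,0]
    - [0,0,0,0,0,0]
    - [0,0,0,0,0,0]
    - [0,0,0,0,0,0]
    - [0,0,0,0,0,0]
    - [0,0,0,0,0,0]
    - [0,0,0,0,0,0]
    - [0,0,0,0,0,0]
    - [0,0,0,0,0,0]
    - [0,0,0,0,0,0]
    - [0,0,0,0,0,0]
    - [0,0,0,0,0,0]

```text
clock: 4.03
tcp_pos: [0.5133, -0.2033, 0.0538]
orientation: [0.002, 0.979, 0.202, -0.001]
wrist_force: [-8.0, -2.1, 16.4]
finger_gap: 0.0002
grip_force: 8.1
```

Run:
```python
from h import *
c=snap('wrist','w2'); t=snap('scene','s2')
cv2.imwrite('pics/m2.png',np.hstack([cv2.resize(c['pixels'][...,::-1],(480,300)),cv2.resize(t['pixels'][180:280,285:392,::-1],(320,300))]))
s=env.get_state();print(s['wrist_force'])
# level prediction of specimen top: tab level centre +80mm along axis, z .070
a=np.array([np.cos(.367),np.sin(.367),0]); tab=np.array([.5215,-.1985,0])-.014*a
print(proj(c,tab+.08*a+[0,0,.07]),proj(t,tab+.08*a+[0,0,.07]))
```

```text
[-8.19092492 -2.05844405 15.9348593 ]
[328.11606824 101.80488744] [340.79162007 233.09649128]
```

View pics/m2.png

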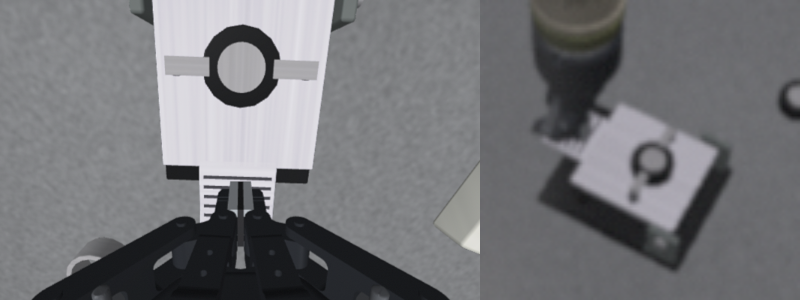

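The plate is level: it lies parallel over its base in both views, with the fingers on the tab ribs well clear of the mount. I'll finish the hold, then let it up gently.

Emit:
jog_arm:
  rows:
    - [0,0,0,0,0,0]
    - [0,0,0,0,0,0]
    - [0,0,0,0,0,0]
    - [0,0,0,0,0,0]
    - [0,0,0,0,0,0]
    - [0,0,0,0,0,0]
    - [0,0,0,0,0,0]
    - [0,0,0,0,0,0]
    - [0,0,0,0,0,0]
    - [0,0,0,0,0,0]
    - [0,0,0,0,0,0]
    - [0,0,0,0,0,0]

```text
clock: 5.13
tcp_pos: [0.5134, -0.2033, 0.0538]
orientation: [0.002, 0.979, 0.202, -0.001]
wrist_force: [-8.8, -1.3, 15.5]
finger_gap: -0.0002
grip_force: 8.1
```

Emit:
jog_arm:
  rows:
    - [0,0,0.2,0,0,0]
    - [0,0,0.4,0,0,0]
    - [0,0,0.6,0,0,0]
    - [0,0,0.8,0,0,0]
    - [0,0,1.0,0,0,0]
    - [0,0,1.2,0,0,0]
    - [0,0,1.4,0,0,0]
    - [0,0,1.7,0,0,0]
    - [0,0,2.2,0,0,0]
    - [0,0,2.8,0,0,0]
    - [0,0,3.4,0,0,0]
    - [0,0,3.4,0,0,0]

```text
clock: 6.13
tcp_pos: [0.5147, -0.2029, 0.1919]
orientation: [0.002, 0.979, 0.202, 0.001]
wrist_force: [0.5, -0.4, 1.0]
finger_gap: 0.0001
grip_force: 0.0
```

Emit:
jog_arm:
  rows:
    - [0,0,0,0,0,0]
    - [0,0,0,0,0,0]
    - [0,0,0,0,0,0]

```text
clock: 6.38
tcp_pos: [0.5127, -0.2014, 0.1861]
orientation: [-0.001, 0.979, 0.202, -0.001]
wrist_force: [1.4, 0.9, -0.5]
finger_gap: -0.0002
grip_force: 0.0
```

Run:
```python
from h import *
c=snap('wrist','w3'); t=snap('scene','s3')
cv2.imwrite('pics/m3.png',np.hstack([cv2.resize(c['pixels'][...,::-1],(480,300)),cv2.resize(t['pixels'][130:280,290:450,::-1],(320,300))]))
s=env.get_state();print(s['clock'],s['tcp_pos'],s['wrist_force'])
```

```text
6.4833 [ 0.51301751 -0.20146572  0.18625553] [-0.31742845  0.35805585  0.26453039]
```

View pics/m3.png

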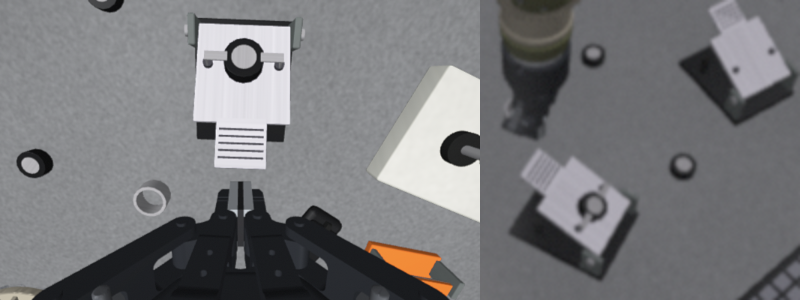

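The plate is back up (tab at wrist crop (240,145), as before the push), the empty stage is still raised, and the arm is clear of everything.

```bash
python3 -c "
from workcell import env
print(env.hand_in())"
```

```text
the job is handed in; nothing more can be done
None
```

I pushed the loaded stage level by its tab, held it there for about 2.1 s and let it spring back up, without touching the specimen or the empty stage; the job is handed in at about 6.5 s on the robot's clock.

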